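# Square up the blanks and hold the edge light at half

## Task

Tap the ragged stack of five aluminium blanks on the blue light box until every edge is flush against both pairs of stop pins, still stacked on the pad. Then slide the sprung black shutter by its red post to half open, so that half the lit window shows, never letting it run past three-quarters open, and finish while still holding it there against its spring. Leave the other things on the bench where they are.

Things in the scene. Friction and masses are not known exactly. Their poses are not given: they have to be found in the camera images.
- lightbox: Blue edge-light box, fixed: 180 mm along its x (away from the robot) by 200 mm along its y, flat top 40 mm above the table; origin at the centre of its underside. It carries the pad with the stack and, beyond that, the window with the shutter.
- nest (a point): Centre of the upper face of the 52 x 52 mm black pad under the stack, 10 mm above the box's top; axes as the box's. Two steel stop pins (8 mm thick, tops 28 mm above the pad) stand on its +x side, two on its +y side: each pair 34 mm apart, 34 mm from this point. A 60 mm blank touching both pairs is centred here and overhangs the pad by 4 mm. The -x and -y sides are open.
- blank1 (a point): Centre of aluminium blank 1 of 5 (1 = bottom): a loose square plate 60 x 60 x 4 mm, about 40 g, x and y along its sides, z up. They lie in a ragged stack on the pad, each 4 to 15 mm short of the stop pins in x and 4 to 14 mm in y, a little turned; they slide on each other under a newton or two. Squared, its centre is 2 mm above the nest point.
- blank2 (a point): Centre of aluminium blank 2 of 5 (1 = bottom): a loose square plate 60 x 60 x 4 mm, about 40 g, x and y along its sides, z up. They lie in a ragged stack on the pad, each 4 to 15 mm short of the stop pins in x and 4 to 14 mm in y, a little turned; they slide on each other under a newton or two. Squared, its centre is 6 mm above the nest point.
- blank3 (a point): Centre of aluminium blank 3 of 5 (1 = bottom): a loose square plate 60 x 60 x 4 mm, about 40 g, x and y along its sides, z up. They lie in a ragged stack on the pad, each 4 to 15 mm short of the stop pins in x and 4 to 14 mm in y, a little turned; they slide on each other under a newton or two. Squared, its centre is 10 mm above the nest point.
- blank4 (a point): Centre of aluminium blank 4 of 5 (1 = bottom): a loose square plate 60 x 60 x 4 mm, about 40 g, x and y along its sides, z up. They lie in a ragged stack on the pad, each 4 to 15 mm short of the stop pins in x and 4 to 14 mm in y, a little turned; they slide on each other under a newton or two. Squared, its centre is 14 mm above the nest point.
- blank5 (a point): Centre of aluminium blank 5 of 5 (1 = bottom): a loose square plate 60 x 60 x 4 mm, about 40 g, x and y along its sides, z up. They lie in a ragged stack on the pad, each 4 to 15 mm short of the stop pins in x and 4 to 14 mm in y, a little turned; they slide on each other under a newton or two. Squared, its centre is 18 mm above the nest point.
- shutter (a joint): Black sprung shutter: 0 = closed (as at the start), 0.060 m = fully open. It slides along the box's +y and bares a lit pale window 60 mm long in y, 30 mm wide. Its spring pulls it shut with about 3 N when closed, 8 N at half, 13.5 N fully open; let go, it snaps shut. On the outer rail, white marks are level with its leading (+y) edge when closed and fully open, a red one at half.
- post (a point): Grip point on the shutter's red upright post (14 mm thick, 46 mm high, with an 18 mm cap 4 mm thick on top; the cap's top is 22 mm above this point, the shutter plate 28 mm below it). Moves with the shutter; axes as the box's. Closed, it lies 80 mm in +x and 15 mm in +y from the nest point, 23.5 mm above it. Clear by 30 mm or more on all sides.
- loupe: Bystander: black watchmaker's loupe, 38 mm wide, 42 mm high, standing; origin at its underside. Leave alone.
- pot_green: Bystander: small clear pot with green cap, 38 mm wide, 26 mm high; origin at its underside. Leave alone.
- pot_cream: Bystander: small white pot with cream cap, 42 mm wide, 28 mm high; origin at its underside. Leave alone.
- holder: Bystander: steel movement holder, 77 x 36 x 24 mm; origin at its underside. Leave alone.
- drivers: Bystander: grey stand with six upright screwdrivers, 72 mm wide, 111 mm high; origin at its underside. Leave alone.
- driver: Bystander: loose black screwdriver lying on the bench, 130 mm long; origin at its underside. Leave alone.
There are look-alikes about, which are no part of the job. What is shaped like the part that bears blank5 but brown or pink is not meant.

How it is judged:
On the way, in this order (a step that is already met when the one before it is completed fails the run):
1. the five blanks are squared up against the stop pins (x of blank1 in the frame of nest between -0.003 and 0.003 m and y of blank1 in the frame of nest between -0.003 and 0.003 m and z of blank1 in the frame of nest between 0 and 0.004 m and angle between the x axis of each of blank1, blank2, blank3, blank4, blank5 and the x axis of nest, either way round below 0.06 rad and x of blank2 in the frame of nest between -0.003 and 0.003 m and y of blank2 in the frame of nest between -0.003 and 0.003 m and z of blank2 in the frame of nest between 0.004 and 0.008 m and x of blank3 in the frame of nest between -0.003 and 0.003 m and y of blank3 in the frame of nest between -0.003 and 0.003 m and z of blank3 in the frame of nest between 0.008 and 0.012 m and x of blank4 in the frame of nest between -0.003 and 0.003 m and y of blank4 in the frame of nest between -0.003 and 0.003 m and z of blank4 in the frame of nest between 0.012 and 0.016 m and x of blank5 in the frame of nest between -0.003 and 0.003 m and y of blank5 in the frame of nest between -0.003 and 0.003 m and z of blank5 in the frame of nest between 0.016 and 0.02 m), for 0.2 s.
2. the shutter is held half open by the fingers, the stack still square (all of step 1 and value of joint shutter between 0.025 and 0.035 m and velocity of joint shutter between -0.01 and 0.01 m/s and contact force between the fingers and shutter above 4 N), for 0.5 s.
At the end, for the whole second after the job is handed in: The program ends holding: the shutter stands at half travel (25 to 35 mm of 60), still, pushed or gripped by the fingers with more than 4 N; every blank lies within 3 mm in x and y of its place against both pairs of pins, turned less than 0.06 rad, at its own level in the stack (within 2 mm) (all of step 2); the arm keeps its last pose, push and grip.
It fails at once if the shutter runs past three-quarters open (45 mm) (value of joint shutter above 0.045 m).
It fails at once if a bystander is disturbed (moved over 20 mm) (distance of any of loupe, pot_green, pot_cream, holder, drivers, driver from where it was at the start of the episode above 0.02 m).
It also fails if it takes over 72 s, if anything falls off the work surface, if the arm or the gripper's body presses on something with over 40 N, if the wrist force passes 120 N, or if a joint passes its speed limit or range.

## Robot

A 6-joint arm with a two-finger parallel gripper is mounted at the origin on the work surface. World frame = base frame: x ahead of the robot, y to its left, z up, the work surface at z = 0. Lengths are in m, angles in rad, forces in N, time in s.
With the tool pointing down it reaches from about 0.35 to 0.85 m from the base axis. Payload 8.1 kg.
Tool frame: the origin (TCP) lies at the very end of the fingers, on their centre line; the grasp point (between the pads) lies 19 mm behind it; x points along the fingers, y is the direction in which the jaws open and shut, and the axes are right-handed (so a half turn about x gives the same grasp; the last joint's range is limited). The gripper opens to 93 mm and grips with 3 to 60 N. Pads are 15 mm wide; open, the fingers measure 128 mm over their backs; the gripper's body (75 mm by 188 mm) begins 65 mm behind the grasp point.
Start: joints at [1.118, 0.13, 1.488, -0, 1.523, -0.085], TCP at [0.216, 0.56, 0.219] pointing down, gripper open.
Joint ranges: [-2.96, 2.96], [-0.89, 2.26], [0.02, 2.5], [-1.34, 4.48], [0, 2.73], [-2.66, 2.66]. Speed limits (rad/s): [2.39, 2.39, 2.79, 3.14, 3.14, 3.14].

## Interface

Orientations are given as a rotation vector (axis times angle).
In Python, from plant import * gives the robot as it stands. The module is installed in compiled form; this text tells all that it offers.
- The arm moves only by the tool apply_moves, never from a script. Its argument "series" is a list of rows, each an object with "jaw": the gripper's target within -1 to 1 (shut at 1, half-way at 0, fully open at -1); "linear": the shift along the tool's x, y, z normalised to -1 to 1, where 1 is 0.6 m, a list of three; "roll": the turn about the tool's x normalised to -1 to 1, where 1 is 30 degrees. A call has 1 to 20 rows; each row is the pose to reach, as a shift and turn from the pose measured when the call began, along the tool's axes at that moment; what a row does not reach only later rows make up. A row lasts 1/8 s, in which the tool goes at most 62.5 mm and 10.7 degrees, less where a joint would pass 70% of its speed; a pose out of reach is approached as far as the arm can. A call with a number of a shift or a turn outside -1 to 1 is refused whole. A call with a gripper value outside its range is refused whole. The fingers move at their own pace and stop on an object; "force" is the grip in N (left out, the last holds). Time passes only in rows, so rows that repeat a pose let the fingers close. It gives the time, the measured TCP pose, the force and the opening at its end, in the units of the state.
- read_state(): the state, without advancing time (a new reading comes with each control period).
- read_camera(name): name is "scene" or "top" or "wrist"; returns a dict with "pixels" (384x512x3 uint8, blue, green, red), "intrinsics" (3x3 intrinsics, pixels), "rvec" (rotation vector, rad) and "tvec" (3), from world to camera coordinates, as OpenCV has them; the wrist camera has in their place "tool_from_camera" (4x4, takes a point from camera to tool coordinates, whose origin is the TCP and whose axes are the tool frame's). Camera axes: x right, y down, z forward; pixel columns grow to the right and rows downward; lengths in m; the calibration is good to about 2 mm. The wrist camera is an equidistant fisheye: a pixel r from the principal point sees the ray r / f radians off the axis. A picture is of the moment at which its call begins: read the wrist's pose just before it. There is no depth.
- close_job(): hands the job in, once; it reports no verdict.
The state is a dict: "t": time; "q": joint angles; "dq": joint speeds; "joint_torque": joint torques, N m; "tool_pos": TCP position; "orientation": TCP orientation; "force": force on the tool from outside, world axes, zero at the start; "wrist_torque": the same for the moment, N m; "opening": finger opening in m.
Only numpy, scipy, OpenCV 4.12 (cv2) and the standard library are available. Lean on these libraries where they do the work, as an engineer would, in place of code of your own. Each camera call takes 0.05 s, during which the arm holds its last target. There are 200 camera calls.

## Working session

There is one attempt and no reset: what is moved stays moved. The work goes in short steps, Python scripts to look and compute and a tool call to move; the robot and the scene stay as the last step left them, time stands still between calls to the robot, and variables do not carry over. Pictures are saved under pics/ and viewed, about 8 in all and at most 12, crops included, and the job is handed in when it is done.

Besides the shell and the picture viewer there is one more tool, called after "Call:" as name(argument=value, ...) on one line, values as JSON. apply_moves: Moves the arm, as the interface text tells. Its arguments: {"type":"object","properties":{"series":{"type":"array"},"force":{"type":"number"}},"required":["series"]}

```bash
mkdir -p pics; cat > h.py <<'E'
from plant import *
import cv2, numpy as np
from scipy.spatial.transform import Rotation as R
def save(name,fn,crop=None,scale=1):
    c=read_camera(name); im=c["pixels"]
    if crop: x0,y0,x1,y1=crop; im=im[y0:y1,x0:x1]
    if scale!=1: im=cv2.resize(im,None,fx=scale,fy=scale,interpolation=cv2.INTER_CUBIC)
    cv2.imwrite("pics/"+fn,im); return c
def ray(c,u,v,z):
    Rm=cv2.Rodrigues(np.array(c["rvec"],float))[0]; t=np.array(c["tvec"],float).ravel()
    d=Rm.T@np.linalg.inv(np.array(c["intrinsics"]))@[u,v,1]; o=-Rm.T@t
    return o+d*(z-o[2])/d[2]
def proj(c,P):
    return cv2.projectPoints(np.array(P,float).reshape(-1,3),np.array(c["rvec"],float),np.array(c["tvec"],float),np.array(c["intrinsics"],float),None)[0].reshape(-1,2)
E
python3 - <<'E'
from h import *
a=save("scene","s1.png"); b=save("top","t1.png")
im=np.vstack([cv2.resize(a["pixels"],(400,300)),cv2.resize(b["pixels"],(400,300))])
s=read_state(); print(s)
for c in (a,b): print(c["intrinsics"],c["rvec"],c["tvec"])
E
```

```text
{'t': 0.1, 'q': array([ 1.11761688e+00,  1.31052599e-01,  1.48919040e+00, -9.30465995e-06,
        1.52303670e+00, -8.54040669e-02]), 'dq': array([-0.00052719, -0.00329611, -0.00185644,  0.00038363, -0.00150567,
       -0.00041684]), 'joint_torque': array([ 1.03811584e-03, -5.61327195e+01, -4.93108642e+01,  7.70276436e-02,
        2.88218865e-02, -2.70975221e-05]), 'tool_pos': array([0.21547412, 0.55940128, 0.21770112]), 'orientation': array([ 0.28728737,  1.55190777, -0.28985777]), 'force': array([-1.2755421 ,  0.18068353,  0.43139429]), 'wrist_torque': array([-0.0361163 ,  0.01425298, -0.05556115]), 'opening': 0.09300615138299874}
[[379.38926501   0.         247.89810204]
 [  0.         379.38926501 193.87106399]
 [  0.           0.           1.        ]] [ 1.42611991  2.01188804 -0.93737371] [ 0.23186914 -0.2790925   1.56537491]
[[407.34427103   0.         260.28950741]
 [  0.         407.34427103 184.97324047]
 [  0.           0.           1.        ]] [ 2.1615338  -2.15076658  0.09757876] [-0.01354947  0.57529753  1.12350699]
```

View pics/t1.png

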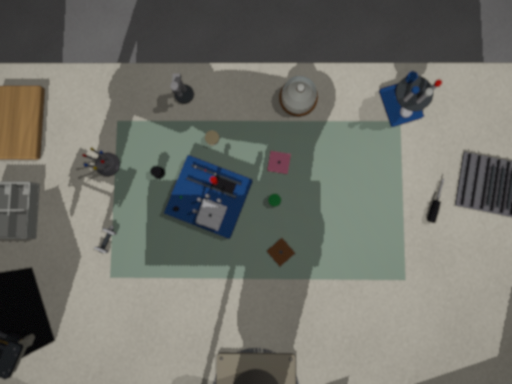

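View pics/s1.png

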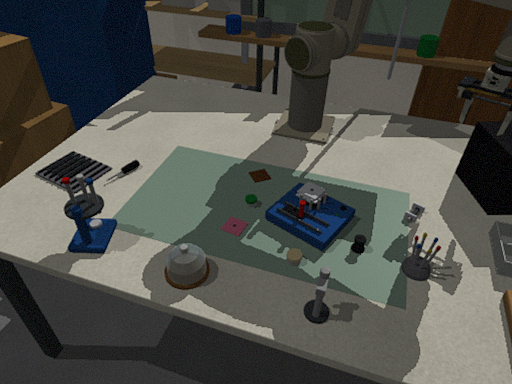

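Top view: the blue box with the white/silver stack is at px (208,197) and the red post at (214,180). The look-alike plates are brown at (281,252) and pink at (279,162); neither is meant. Near the box are the loupe (158,172), cream pot (211,138), green pot (274,200), holder (105,240) and driver stand (105,162). I'll check with one close crop of the box.

```bash
python3 - <<'E'
from h import *
c=save("top","t2.png",(150,140,270,250),6.5)
for n,u,v,z in [("c0",193,157,.04),("c1",252,180,.04),("c2",231,238,.04),("c3",163,212,.04),("stack",211,214,.07),("post",214,180,.09),("loupe",158,172,.03),("cream",211,138,.028),("green",274,200,.026),("holder",105,240,.02),("drv",105,162,.05)]: print(n,ray(c,u,v,z).round(3))
E
```

```text
c0 [0.654 0.181 0.04 ]
c1 [0.588 0.013 0.04 ]
c2 [0.426 0.07  0.04 ]
c3 [0.497 0.262 0.04 ]
stack [0.491 0.122 0.07 ]
post [0.582 0.113 0.09 ]
loupe [0.612 0.282 0.03 ]
cream [0.712 0.133 0.028]
green [ 0.533 -0.05   0.026]
holder [0.418 0.43  0.02 ]
drv [0.637 0.428 0.05 ]
```

View pics/t2.png

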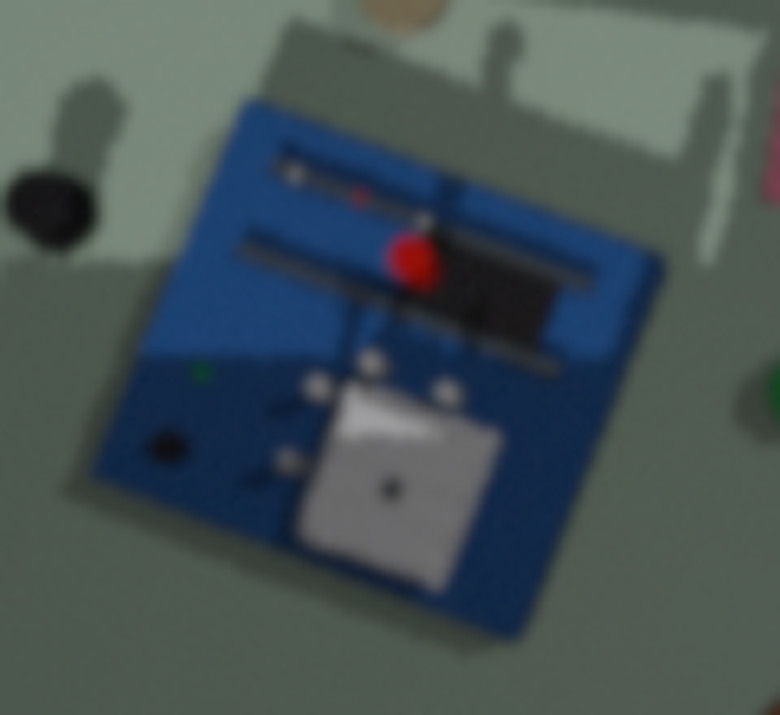

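```bash
cat > fit.py <<'E'
from h import *
from scipy.optimize import least_squares
c=read_camera("top")
s=lambda x,y:(150+(x+.5)/6.5-.5,140+(y+.5)/6.5-.5)
pix=np.array([s(371,362),s(448,392),s(319,387),s(290,462),s(408,258)])
L=np.array([[.034,.017,.028],[.034,-.017,.028],[.017,.034,.028],[-.017,.034,.028],[.08,.015,.0455]])
def W(p,L):
    cs,sn=np.cos(p[2]),np.sin(p[2]); return np.c_[p[0]+cs*L[:,0]-sn*L[:,1],p[1]+sn*L[:,0]+cs*L[:,1],.05+L[:,2]]
r=least_squares(lambda p:(proj(c,W(p,L))-pix).ravel(),[.49,.12,-.35]); print(r.x,r.fun.round(2))
p=r.x
print("post",W(p,np.array([[.08,.015,.0235],[.08,.045,.0235]])))
# gray stack top corners, box corners back into nest frame
cs,sn=np.cos(p[2]),np.sin(p[2])
def nest(u,v,z): w=ray(c,*s(u,v),z)-[p[0],p[1],0]; return np.round([cs*w[0]+sn*w[1],-sn*w[0]+cs*w[1]],4)
for q in [(345,388),(502,433),(443,592),(297,530),(391,489)]: print("top",nest(*q,.07))
for q in [(250,100),(660,262),(520,638),(95,478)]: print("box",nest(*q,.04))
E
python3 fit.py
```

```text
[ 0.50336176  0.12960588 -0.34785416] [ 0.04  0.14 -0.15 -0.17 -0.02 -0.01 -0.09  0.21  0.22 -0.17]
post [[0.58368349 0.11643697 0.0735    ]
 [0.59390993 0.14464016 0.0735    ]]
top [0.0205 0.025 ]
top [ 0.0257 -0.0439]
top [-0.0449 -0.0443]
top [-0.042   0.0224]
top [-0.0124 -0.0085]
box [0.1244 0.1151]
box [ 0.1193 -0.0785]
box [-0.0531 -0.0788]
box [-0.0527  0.1178]
```

Pins and post fit within 0.2 px: nest at (0.503, 0.130), yaw −0.348. The nominal blank5 top is about 12 mm short in x and 9 mm short in y. Next, the conversion helper.

```bash
cat > go.py <<'E'
import sys
from h import *
N=np.array([.5034,.1296,.05]); yaw=-.348
B=R.from_euler('z',yaw).as_matrix()
s=read_state(); T=R.from_rotvec(s["orientation"]).as_matrix(); t=s["tool_pos"]
print("t",s["t"],"nest pos mm",(B.T@(t-N)*1e3).round(1),"F nest",(B.T@s["force"]).round(1),"open",round(s["opening"]*1e3,1))
yb=B.T@T[:,1]; print("tool axes in nest:\n",(B.T@T).round(3))
def lin(x,y,z): return (T.T@(N+B@(np.array([x,y,z])/1e3)-t)/.6).round(4)
zb=B[:,1]; tb=T.T@zb; a=np.degrees(np.arctan2(tb[2],tb[1])); a=(a+90)%180-90
print("roll",(a/30).round(4))
for a in sys.argv[1:]: print(a,lin(*map(float,a.split(','))).tolist())
E
python3 go.py="" 2>/dev/null; python3 go.py=-9 2>/dev/null; python3 go.py -- 2>/dev/null | head -9; sed -i 's/sys.argv\[1:\]/sys.argv[2:]/' go.py; python3 go.py . -9,-85,80 -9,-85,-4
```

```text
t 0.2 nest pos mm [-417.2  306.   168. ] F nest [-0.1 -0.4  1.1] open 93.1
tool axes in nest:
 [[-0.     0.02   1.   ]
 [-0.001  1.    -0.02 ]
 [-1.    -0.001 -0.   ]]
roll -0.0378
t 0.2 nest pos mm [-417.2  306.   168. ] F nest [-0.1 -0.4  1.1] open 93.1
tool axes in nest:
 [[-0.     0.02   1.   ]
 [-0.001  1.    -0.02 ]
 [-1.    -0.001 -0.   ]]
roll -0.0378
-9,-85,80 [0.1473, -0.638, 0.6931]
-9,-85,-4 [0.2873, -0.6378, 0.6932]
```

Call:
apply_moves(series=[{"jaw": 1, "linear": [0, -0.638, 0.693], "roll": -0.038}, {"jaw": 1, "linear": [0, -0.638, 0.693], "roll": -0.038}, {"jaw": 1, "linear": [0, -0.638, 0.693], "roll": -0.038}, {"jaw": 1, "linear": [0, -0.638, 0.693], "roll": -0.038}, {"jaw": 1, "linear": [0, -0.638, 0.693], "roll": -0.038}, {"jaw": 1, "linear": [0, -0.638, 0.693], "roll": -0.038}, {"jaw": 1, "linear": [0, -0.638, 0.693], "roll": -0.038}, {"jaw": 1, "linear": [0, -0.638, 0.693], "roll": -0.038}, {"jaw": 1, "linear": [0, -0.638, 0.693], "roll": -0.038}, {"jaw": 1, "linear": [0, -0.638, 0.693], "roll": -0.038}, {"jaw": 1, "linear": [0, -0.638, 0.693], "roll": -0.038}, {"jaw": 1, "linear": [0.147, -0.638, 0.693], "roll": -0.038}, {"jaw": 1, "linear": [0.147, -0.638, 0.693], "roll": -0.038}, {"jaw": 1, "linear": [0.147, -0.638, 0.693], "roll": -0.038}, {"jaw": 1, "linear": [0.147, -0.638, 0.693], "roll": -0.038}], force=20)

```text
t: 2.08
tool_pos: [0.4665, 0.0538, 0.1317]
orientation: [0.271, 1.552, -0.272]
force: [-0.0, -1.1, 0.3]
opening: 0.0001
```

```bash
python3 go.py . -9,-85,-4; python3 -c "
from h import *
c=save('wrist','w1.png'); print(c['intrinsics'],c['tool_from_camera'])"
```

```text
t 2.075 nest pos mm [ -8.8 -83.8  81.7] F nest [ 0.4 -1.   0.3] open 0.1
tool axes in nest:
 [[ 0.002 -0.002  1.   ]
 [-0.     1.     0.002]
 [-1.    -0.     0.002]]
roll 0.0035
-9,-85,-4 [0.1429, -0.0019, -0.0005]
[[297.31863964   0.         258.24363017]
 [  0.         297.31863964 190.00748252]
 [  0.           0.           1.        ]] [[-7.22281111e-04 -2.43083948e-01  9.70004986e-01 -1.65349117e-01]
 [ 9.99999674e-01 -5.26732451e-04  6.12616101e-04  6.48544267e-04]
 [ 3.62015963e-04  9.70005112e-01  2.43084249e-01 -6.58571555e-02]
 [ 0.00000000e+00  0.00000000e+00  0.00000000e+00  1.00000000e+00]]
```

View pics/w1.png

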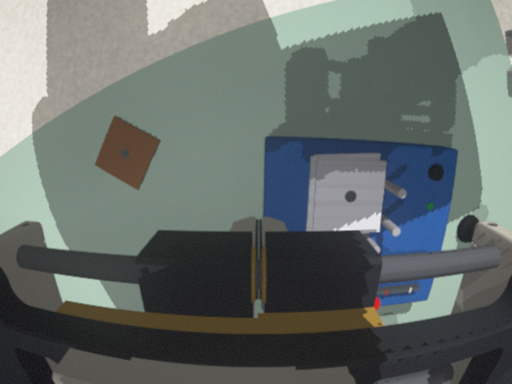

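```bash
cat >> h.py <<'E'
def fish(c,P):
    M=np.linalg.inv(np.array(c["tool_from_camera"])); q=(M[:3,:3]@np.array(P,float).T).T+M[:3,3]; K=c["intrinsics"]
    th=np.arctan2(np.hypot(q[:,0],q[:,1]),q[:,2]); ph=np.arctan2(q[:,1],q[:,0])
    return np.c_[K[0][2]+K[0][0]*th*np.cos(ph),K[1][2]+K[0][0]*th*np.sin(ph)]
E
python3 - <<'E'
from h import *
c=save("wrist","w2.png",(200,190,320,320),4.5)
for x in (0,-.019,-.04,-.06,-.084,-.1): print(x,fish(c,[[x,-.0175,-.0075],[x,0,-.0075],[x,.0175,-.0075],[x,0,.0075]]).round(0).tolist())
E
```

```text
0 [[227.0, 218.0], [257.0, 218.0], [287.0, 218.0], [257.0, 241.0]]
-0.019 [[224.0, 230.0], [257.0, 230.0], [290.0, 230.0], [257.0, 255.0]]
-0.04 [[219.0, 246.0], [257.0, 247.0], [294.0, 246.0], [257.0, 274.0]]
-0.06 [[213.0, 267.0], [256.0, 267.0], [300.0, 267.0], [257.0, 298.0]]
-0.084 [[204.0, 301.0], [256.0, 302.0], [309.0, 301.0], [256.0, 335.0]]
-0.1 [[195.0, 332.0], [256.0, 334.0], [317.0, 332.0], [256.0, 368.0]]
```

View pics/w2.png

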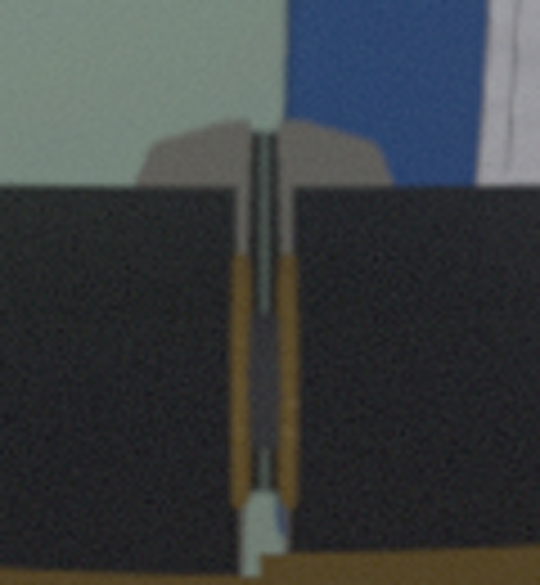

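The fingertip backs taper, but the dark inner pads are flat almost to the tip. I'll push with an inner pad face, straddling the stack, with the far finger passing between the pins: y first, then turned 90° for x.

```bash
python3 go.py . 0,-8,50 0,-8,-4
```

```text
t 2.175 nest pos mm [ -8.1 -84.   82.3] F nest [-0.5  0.6 -0.3] open 0.7
tool axes in nest:
 [[ 0.003 -0.001  1.   ]
 [ 0.     1.     0.001]
 [-1.     0.     0.003]]
roll 0.0021
0,-8,50 [0.0539, 0.1267, 0.0134]
0,-8,-4 [0.1439, 0.1267, 0.0132]
```

Call:
apply_moves(series=[{"jaw": -1, "linear": [0, 0.1267, 0.0134], "roll": 0}, {"jaw": -1, "linear": [0, 0.1267, 0.0134], "roll": 0}, {"jaw": -1, "linear": [0, 0.1267, 0.0134], "roll": 0}, {"jaw": -1, "linear": [0.05, 0.1267, 0.0134], "roll": 0}, {"jaw": -1, "linear": [0.05, 0.1267, 0.0134], "roll": 0}, {"jaw": -1, "linear": [0.05, 0.1267, 0.0134], "roll": 0}], force=30)

```text
t: 2.92
tool_pos: [0.5007, 0.1214, 0.1032]
orientation: [0.272, 1.55, -0.273]
force: [0.4, 0.5, 1.0]
opening: 0.0561
```

```bash
python3 go.py . 0,-8,-4; python3 -c "
from h import *
c=save('wrist','w3.png',(130,100,390,320),3)"
```

```text
t 2.925 nest pos mm [ 0.3 -8.6 53.2] F nest [0.2 0.6 1. ] open 56.1
tool axes in nest:
 [[ 0.003 -0.     1.   ]
 [ 0.     1.     0.   ]
 [-1.     0.     0.003]]
roll 0.0006
0,-8,-4 [0.0953, 0.001, -0.0008]
```

View pics/w3.png

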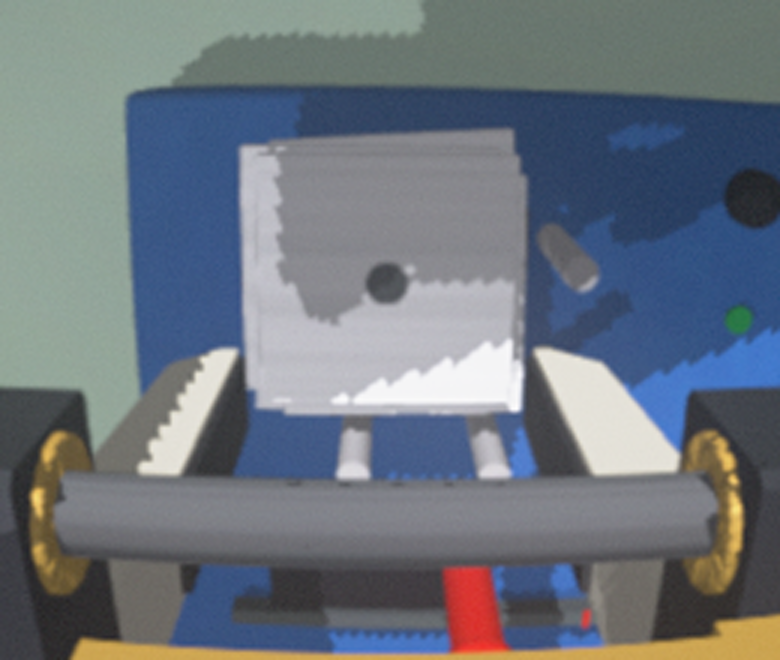

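The stack sits between the fingers: pads at crop x≈240 and 535, stack from 240 to 525, and the dark hole of blank5 at (387,283). The jaws are still opening, so I'll wait for full opening, then descend.

Call:
apply_moves(series=[{"jaw": -1, "linear": [0, 0, 0], "roll": 0}, {"jaw": -1, "linear": [0, 0, 0], "roll": 0}, {"jaw": -1, "linear": [0, 0, 0], "roll": 0}, {"jaw": -1, "linear": [0, 0, 0], "roll": 0}, {"jaw": -1, "linear": [0.03, 0, 0], "roll": 0}, {"jaw": -1, "linear": [0.06, 0, 0], "roll": 0}, {"jaw": -1, "linear": [0.08, 0, 0], "roll": 0}, {"jaw": -1, "linear": [0.095, 0, 0], "roll": 0}, {"jaw": -1, "linear": [0.095, 0, 0], "roll": 0}, {"jaw": -1, "linear": [0.095, 0, 0], "roll": 0}])

```text
t: 4.22
tool_pos: [0.5018, 0.1216, 0.047]
orientation: [0.273, 1.549, -0.273]
force: [0.4, -0.6, 0.1]
opening: 0.0929
```

```bash
python3 go.py . 0,16,-4 0,17,-4 0,17,50
```

```text
t 4.225 nest pos mm [ 1.3 -8.1 -3. ] F nest [ 0.5 -0.5  0.1] open 92.9
tool axes in nest:
 [[ 0.005 -0.     1.   ]
 [ 0.001  1.     0.   ]
 [-1.     0.001  0.005]]
roll 0.0008
0,16,-4 [0.0018, 0.0401, -0.0021]
0,17,-4 [0.0018, 0.0418, -0.0021]
0,17,50 [-0.0882, 0.0419, -0.0016]
```

Call:
apply_moves(series=[{"jaw": -1, "linear": [0, 0.008, -0.002], "roll": 0}, {"jaw": -1, "linear": [0, 0.012, -0.002], "roll": 0}, {"jaw": -1, "linear": [0, 0.016, -0.002], "roll": 0}, {"jaw": -1, "linear": [0, 0.02, -0.002], "roll": 0}, {"jaw": -1, "linear": [0, 0.024, -0.002], "roll": 0}, {"jaw": -1, "linear": [0, 0.028, -0.002], "roll": 0}, {"jaw": -1, "linear": [0, 0.032, -0.002], "roll": 0}, {"jaw": -1, "linear": [0, 0.036, -0.002], "roll": 0}, {"jaw": -1, "linear": [0, 0.039, -0.002], "roll": 0}, {"jaw": -1, "linear": [0, 0.041, -0.002], "roll": 0}, {"jaw": -1, "linear": [0, 0.041, -0.002], "roll": 0}])

```text
t: 5.6
tool_pos: [0.5092, 0.1452, 0.0471]
orientation: [0.273, 1.548, -0.272]
force: [-0.2, -3.1, 0.2]
opening: 0.0927
```

```bash
python3 go.py . 0,17,-4 0,18,-4
```

```text
t 5.6 nest pos mm [ 0.1 16.6 -2.9] F nest [ 0.9 -3.   0.2] open 92.7
tool axes in nest:
 [[ 0.005 -0.     1.   ]
 [ 0.001  1.     0.   ]
 [-1.     0.001  0.005]]
roll 0.0009
0,17,-4 [0.0018, 0.0006, -0.0002]
0,18,-4 [0.0018, 0.0023, -0.0002]
```

Call:
apply_moves(series=[{"jaw": -1, "linear": [0, 0.002, 0], "roll": 0}, {"jaw": -1, "linear": [0, 0.003, 0], "roll": 0}, {"jaw": -1, "linear": [0, 0.003, 0], "roll": 0}])

```text
t: 5.98
tool_pos: [0.5092, 0.1458, 0.0469]
orientation: [0.271, 1.549, -0.274]
force: [-3.3, -8.1, 4.0]
opening: 0.0931
```

```bash
python3 go.py . 0,18,-4
```

```text
t 5.975 nest pos mm [-0.  17.2 -3.1] F nest [-0.3 -8.7  4. ] open 93.1
tool axes in nest:
 [[ 0.004 -0.     1.   ]
 [-0.001  1.     0.   ]
 [-1.    -0.001  0.004]]
roll 0.0007
0,18,-4 [0.0015, 0.0013, 0.0]
```

Call:
apply_moves(series=[{"jaw": -1, "linear": [0, 0.003, 0], "roll": 0}, {"jaw": -1, "linear": [0, 0.004, 0], "roll": 0}, {"jaw": -1, "linear": [0, 0.004, 0], "roll": 0}, {"jaw": -1, "linear": [0, -0.01, 0], "roll": 0}, {"jaw": -1, "linear": [0, -0.02, 0], "roll": 0}, {"jaw": -1, "linear": [-0.05, -0.02, 0], "roll": 0}, {"jaw": -1, "linear": [-0.1, -0.02, 0], "roll": 0}, {"jaw": -1, "linear": [-0.1, -0.02, 0], "roll": 0}, {"jaw": -1, "linear": [-0.1, -0.02, 0], "roll": 0.33}, {"jaw": -1, "linear": [-0.1, -0.02, 0], "roll": 0.66}, {"jaw": -1, "linear": [-0.1, -0.02, 0], "roll": 1}, {"jaw": -1, "linear": [-0.1, -0.02, 0], "roll": 1}])

```text
t: 7.48
tool_pos: [0.5043, 0.1347, 0.1057]
orientation: [0.678, 1.459, -0.68]
force: [-0.6, 0.1, 1.6]
opening: 0.0927
```

```bash
python3 -c "
from h import *
print(read_state()['q'].round(2))"; python3 go.py . -8,0,58
```

```text
[ 0.16  0.    1.83 -0.    1.3  -0.54]
t 7.475 nest pos mm [-0.9  5.1 55.7] F nest [-0.6 -0.1  1.6] open 92.7
tool axes in nest:
 [[ 0.003  0.499  0.867]
 [-0.002  0.867 -0.499]
 [-1.     0.     0.003]]
roll -0.9971
-8,0,58 [-0.0038, -0.0132, -0.006]
```

Call:
apply_moves(series=[{"jaw": -1, "linear": [0, -0.013, -0.006], "roll": 0.33}, {"jaw": -1, "linear": [0, -0.013, -0.006], "roll": 0.66}, {"jaw": -1, "linear": [0, -0.013, -0.006], "roll": 1}, {"jaw": -1, "linear": [0, -0.013, -0.006], "roll": 1}])

```text
t: 7.98
tool_pos: [0.4956, 0.1324, 0.1051]
orientation: [1.073, 1.287, -1.074]
force: [0.7, -0.2, -0.3]
opening: 0.0931
```

Call:
apply_moves(series=[{"jaw": -1, "linear": [0, 0, 0], "roll": 0.33}, {"jaw": -1, "linear": [0, 0, 0], "roll": 0.66}, {"jaw": -1, "linear": [0, 0, 0], "roll": 1}, {"jaw": -1, "linear": [0, 0, 0], "roll": 1}, {"jaw": -1, "linear": [0, 0, 0], "roll": 1}])

```text
t: 8.6
tool_pos: [0.4955, 0.1324, 0.1049]
orientation: [1.45, 1.029, -1.451]
force: [-0.6, 0.7, -0.3]
opening: 0.0929
```

```bash
sed -i 's/tb=T.T@zb;/tb=T.T@(B[:,0] if sys.argv[1]=="x" else zb);/' go.py; python3 go.py x -9,0,-3; python3 -c "
from h import *
c=save('wrist','w4.png',(130,60,390,280),3)"
```

```text
t 8.6 nest pos mm [-8.4 -0.1 54.9] F nest [-0.8  0.4 -0.3] open 92.9
tool axes in nest:
 [[ 0.002  1.     0.013]
 [-0.002  0.013 -1.   ]
 [-1.     0.002  0.002]]
roll 0.0256
-9,0,-3 [0.0966, -0.0012, -0.0003]
```

View pics/w4.png

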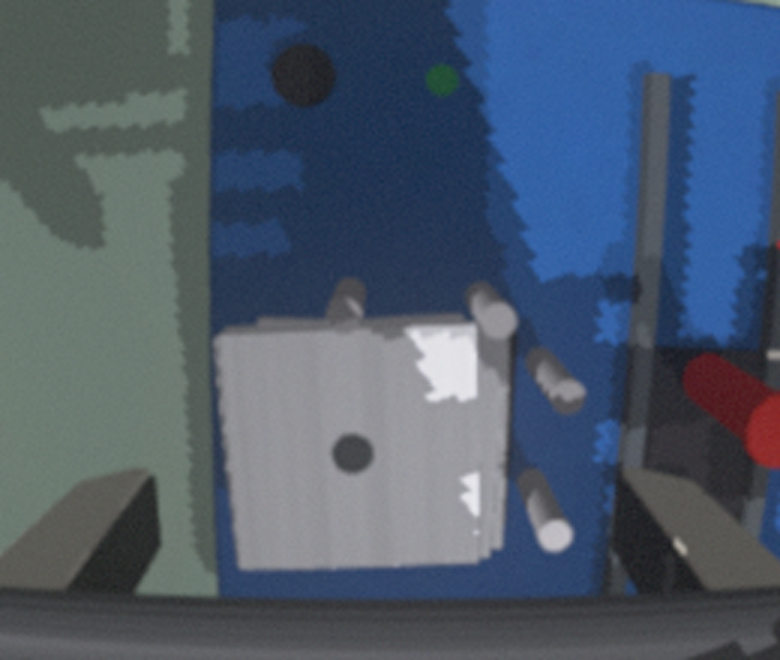

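The y edges are near the y pins. The fingers now straddle in x: stack at crop 215–515, x pins at (555,395) and (550,535), rail at 640, right finger left of the rail. Descend, close to about 68 mm, push +x.

Call:
apply_moves(series=[{"jaw": -1, "linear": [0.03, -0.001, 0], "roll": 0.026}, {"jaw": -1, "linear": [0.06, -0.001, 0], "roll": 0.026}, {"jaw": -1, "linear": [0.085, -0.001, 0], "roll": 0.026}, {"jaw": -1, "linear": [0.097, -0.001, 0], "roll": 0.026}, {"jaw": -1, "linear": [0.097, -0.001, 0], "roll": 0.026}, {"jaw": -0.46, "linear": [0.097, -0.001, 0], "roll": 0.026}, {"jaw": -0.46, "linear": [0.097, -0.001, 0], "roll": 0.026}, {"jaw": -0.46, "linear": [0.097, -0.001, 0], "roll": 0.026}, {"jaw": -0.46, "linear": [0.097, -0.001, 0], "roll": 0.026}, {"jaw": -0.46, "linear": [0.097, -0.001, 0], "roll": 0.026}])

```text
t: 9.9
tool_pos: [0.4942, 0.1328, 0.0471]
orientation: [1.46, 1.022, -1.463]
force: [-7.0, 1.5, 7.3]
opening: 0.0685
```

```bash
python3 go.py x 3,0,-3 4,0,-3
```

```text
t 9.9 nest pos mm [-9.7 -0.1 -2.9] F nest [-7.1 -0.9  7.3] open 68.5
tool axes in nest:
 [[ 0.     1.    -0.001]
 [-0.002 -0.001 -1.   ]
 [-1.     0.     0.002]]
roll -0.0027
3,0,-3 [0.0002, 0.0212, -0.0002]
4,0,-3 [0.0002, 0.0229, -0.0002]
```

Call:
apply_moves(series=[{"jaw": -0.51, "linear": [0, 0.004, 0], "roll": 0}, {"jaw": -0.51, "linear": [0, 0.008, 0], "roll": 0}, {"jaw": -0.51, "linear": [0, 0.012, 0], "roll": 0}, {"jaw": -0.51, "linear": [0, 0.016, 0], "roll": 0}, {"jaw": -0.51, "linear": [0, 0.02, 0], "roll": 0}, {"jaw": -0.51, "linear": [0, 0.022, 0], "roll": 0}, {"jaw": -0.51, "linear": [0, 0.024, 0], "roll": 0}, {"jaw": -0.51, "linear": [0, 0.024, 0], "roll": 0}])

```text
t: 10.9
tool_pos: [0.5061, 0.1284, 0.0468]
orientation: [1.458, 1.024, -1.466]
force: [-9.9, 3.1, 5.2]
opening: 0.0706
```

```bash
python3 go.py x 5,0,-3
```

```text
t 10.9 nest pos mm [ 2.9 -0.2 -3.2] F nest [-10.3  -0.5   5.2] open 70.6
tool axes in nest:
 [[-0.003  1.    -0.001]
 [-0.003 -0.001 -1.   ]
 [-1.    -0.003  0.003]]
roll -0.0026
5,0,-3 [-0.0004, 0.0034, -0.0004]
```

Call:
apply_moves(series=[{"jaw": -0.51, "linear": [0, 0.003, 0], "roll": 0}, {"jaw": -0.51, "linear": [0, 0.005, 0], "roll": 0}, {"jaw": -0.51, "linear": [0, 0.006, 0], "roll": 0}, {"jaw": -0.51, "linear": [0, 0.006, 0], "roll": 0}])

```text
t: 11.4
tool_pos: [0.5062, 0.1283, 0.0464]
orientation: [1.455, 1.03, -1.471]
force: [-17.8, 5.5, 12.2]
opening: 0.0705
```

```bash
python3 go.py x 5,0,-3; python3 -c "
from h import *
c=save('wrist','w5.png',(130,100,390,320),3)
c=save('top','t3.png',(180,175,240,235),10)"
```

```text
t 11.4 nest pos mm [ 3.1 -0.2 -3.6] F nest [-18.6  -0.9  12.2] open 70.5
tool axes in nest:
 [[-0.01   1.    -0.001]
 [-0.004 -0.001 -1.   ]
 [-1.    -0.01   0.004]]
roll -0.002
5,0,-3 [-0.001, 0.0032, -0.0004]
```

View pics/w5.png

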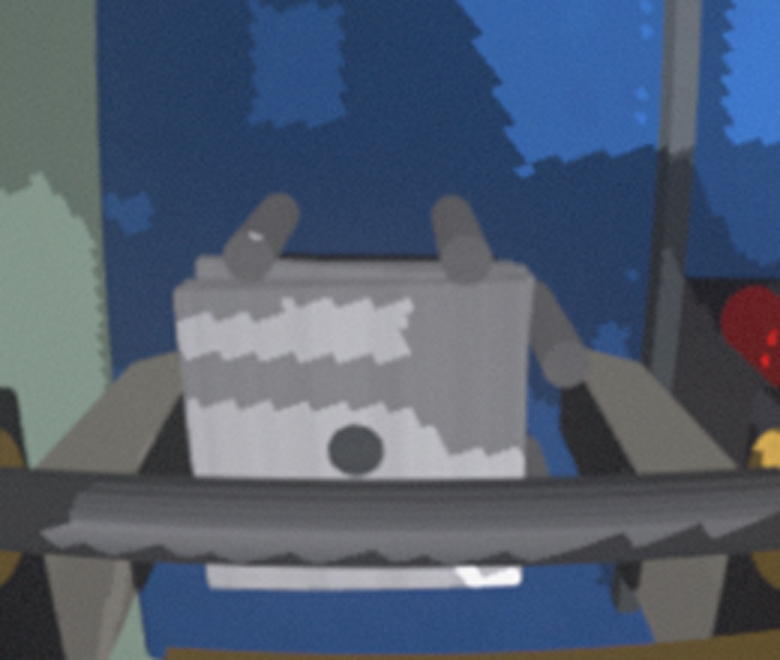

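Call:
apply_moves(series=[{"jaw": -0.55, "linear": [0, -0.004, 0], "roll": 0}, {"jaw": -0.6, "linear": [0, -0.008, 0], "roll": 0}, {"jaw": -0.6, "linear": [-0.03, -0.008, 0], "roll": 0}, {"jaw": -1, "linear": [-0.06, -0.008, 0], "roll": 0}, {"jaw": -1, "linear": [-0.1, -0.008, 0], "roll": 0}, {"jaw": -1, "linear": [-0.1, -0.008, 0], "roll": -0.33}, {"jaw": -1, "linear": [-0.1, -0.008, 0], "roll": -0.66}, {"jaw": -1, "linear": [-0.1, -0.008, 0], "roll": -1}, {"jaw": -1, "linear": [-0.1, -0.008, 0], "roll": -1}])

```text
t: 12.62
tool_pos: [0.5033, 0.13, 0.1081]
orientation: [1.077, 1.293, -1.086]
force: [-0.2, -0.6, 0.2]
opening: 0.0931
```

Call:
apply_moves(series=[{"jaw": -1, "linear": [0, 0, 0], "roll": -0.33}, {"jaw": -1, "linear": [0, 0, 0], "roll": -0.66}, {"jaw": -1, "linear": [0, 0, 0], "roll": -1}, {"jaw": -1, "linear": [0, 0, 0], "roll": -1}])

```text
t: 13.12
tool_pos: [0.5038, 0.13, 0.109]
orientation: [0.685, 1.467, -0.689]
force: [0.8, 0.3, 0.5]
opening: 0.0928
```

Call:
apply_moves(series=[{"jaw": -1, "linear": [0, 0, 0], "roll": -0.33}, {"jaw": -1, "linear": [0, 0, 0], "roll": -0.66}, {"jaw": -1, "linear": [0, 0, 0], "roll": -1}, {"jaw": -1, "linear": [0, 0, 0], "roll": -1}])

```text
t: 13.62
tool_pos: [0.5041, 0.13, 0.1094]
orientation: [0.284, 1.559, -0.285]
force: [0.2, -0.2, -0.9]
opening: 0.0929
```

```bash
python3 go.py . 0,-4,50 0,-4,-3; python3 -c "
from h import *
a=save('wrist','w6.png')['pixels'][100:320,130:390]
cv2.imwrite('pics/w6.png',cv2.resize(a,None,fx=3,fy=3,interpolation=cv2.INTER_CUBIC))"
```

```text
t 13.625 nest pos mm [ 0.5  0.6 59.4] F nest [ 0.3 -0.1 -0.9] open 92.9
tool axes in nest:
 [[-0.007  0.014  1.   ]
 [-0.002  1.    -0.014]
 [-1.    -0.002 -0.007]]
roll -0.0267
0,-4,50 [0.0158, -0.0076, -0.0006]
0,-4,-3 [0.1041, -0.0074, -0.0]
```

View pics/w6.png

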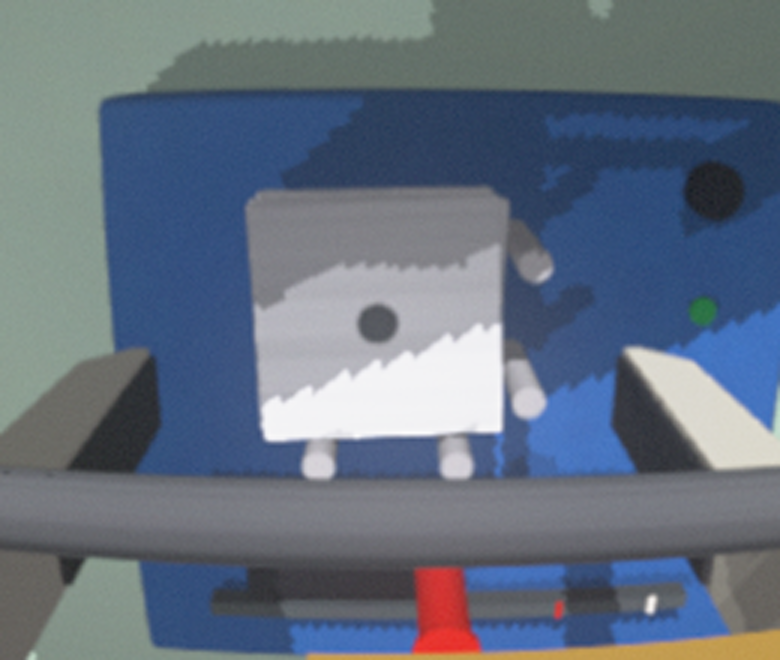

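The stack is nearly square, turned about 1–2°, and all five plates are aligned together. Second y push, then x.

Call:
apply_moves(series=[{"jaw": -1, "linear": [0.03, -0.008, 0], "roll": -0.027}, {"jaw": -1, "linear": [0.06, -0.008, 0], "roll": -0.027}, {"jaw": -1, "linear": [0.09, -0.008, 0], "roll": -0.027}, {"jaw": -1, "linear": [0.104, -0.008, 0], "roll": -0.027}, {"jaw": -1, "linear": [0.104, -0.008, 0], "roll": -0.027}, {"jaw": -1, "linear": [0.104, 0.005, 0], "roll": -0.027}, {"jaw": -1, "linear": [0.104, 0.015, 0], "roll": -0.027}, {"jaw": -1, "linear": [0.104, 0.02, 0], "roll": -0.027}, {"jaw": -1, "linear": [0.104, 0.024, 0], "roll": -0.027}, {"jaw": -1, "linear": [0.104, 0.028, 0], "roll": -0.027}, {"jaw": -1, "linear": [0.104, 0.031, 0], "roll": -0.027}, {"jaw": -1, "linear": [0.104, 0.033, 0], "roll": -0.027}, {"jaw": -1, "linear": [0.104, 0.034, 0], "roll": -0.027}, {"jaw": -1, "linear": [0.104, 0.034, 0], "roll": -0.027}])

```text
t: 15.42
tool_pos: [0.5097, 0.1456, 0.0468]
orientation: [0.269, 1.563, -0.28]
force: [-7.3, -17.3, 8.9]
opening: 0.093
```

```bash
python3 go.py . 0,17,-3
```

```text
t 15.425 nest pos mm [ 0.4 17.2 -3.2] F nest [ -0.9 -18.7   8.9] open 93.0
tool axes in nest:
 [[-0.008  0.002  1.   ]
 [-0.008  1.    -0.002]
 [-1.    -0.008 -0.008]]
roll -0.0037
0,17,-3 [-0.0004, -0.0003, -0.0007]
```

Call:
apply_moves(series=[{"jaw": -1, "linear": [0, -0.006, 0], "roll": 0}, {"jaw": -1, "linear": [0, -0.018, 0], "roll": 0}, {"jaw": -1, "linear": [-0.03, -0.018, 0], "roll": 0}, {"jaw": -1, "linear": [-0.06, -0.018, 0], "roll": 0}, {"jaw": -1, "linear": [-0.1, -0.02, -0.012], "roll": 0}, {"jaw": -1, "linear": [-0.1, -0.029, -0.012], "roll": 0.33}, {"jaw": -1, "linear": [-0.1, -0.029, -0.012], "roll": 0.66}, {"jaw": -1, "linear": [-0.1, -0.029, -0.012], "roll": 1}, {"jaw": -1, "linear": [-0.1, -0.029, -0.012], "roll": 1}])

```text
t: 16.55
tool_pos: [0.4984, 0.1324, 0.1086]
orientation: [0.675, 1.467, -0.688]
force: [0.7, 0.4, -0.7]
opening: 0.0928
```

Call:
apply_moves(series=[{"jaw": -1, "linear": [0, 0, 0], "roll": 0.33}, {"jaw": -1, "linear": [0, 0, 0], "roll": 0.66}, {"jaw": -1, "linear": [0, 0, 0], "roll": 1}, {"jaw": -1, "linear": [0, 0, 0], "roll": 1}])

```text
t: 17.05
tool_pos: [0.4988, 0.1327, 0.1095]
orientation: [1.069, 1.292, -1.083]
force: [-0.6, -0.9, 0.0]
opening: 0.0931
```

Call:
apply_moves(series=[{"jaw": -0.8, "linear": [0, 0, 0], "roll": 0.33}, {"jaw": -0.8, "linear": [0, 0, 0], "roll": 0.66}, {"jaw": -0.8, "linear": [0, 0, 0], "roll": 1}, {"jaw": -0.8, "linear": [0, 0, 0], "roll": 1}])

```text
t: 17.55
tool_pos: [0.499, 0.1328, 0.1099]
orientation: [1.446, 1.031, -1.46]
force: [-0.3, -0.4, -0.6]
opening: 0.0835
```

```bash
python3 go.py x -2,0,-3 5,0,-3
```

```text
t 17.55 nest pos mm [-5.2  1.5 59.9] F nest [-0.1 -0.5 -0.6] open 83.5
tool axes in nest:
 [[-0.005  1.     0.011]
 [-0.006  0.011 -1.   ]
 [-1.    -0.005  0.006]]
roll 0.0214
-2,0,-3 [0.1048, 0.0058, 0.0019]
5,0,-3 [0.1048, 0.0175, 0.002]
```

Call:
apply_moves(series=[{"jaw": -0.8, "linear": [0.03, 0.006, 0.002], "roll": 0.021}, {"jaw": -0.8, "linear": [0.06, 0.006, 0.002], "roll": 0.021}, {"jaw": -0.8, "linear": [0.09, 0.006, 0.002], "roll": 0.021}, {"jaw": -0.8, "linear": [0.105, 0.006, 0.002], "roll": 0.021}, {"jaw": -0.51, "linear": [0.105, 0.006, 0.002], "roll": 0.021}, {"jaw": -0.51, "linear": [0.105, 0.006, 0.002], "roll": 0.021}, {"jaw": -0.51, "linear": [0.105, 0.009, 0.002], "roll": 0.021}, {"jaw": -0.51, "linear": [0.105, 0.012, 0.002], "roll": 0.021}, {"jaw": -0.51, "linear": [0.105, 0.015, 0.002], "roll": 0.021}, {"jaw": -0.51, "linear": [0.105, 0.018, 0.002], "roll": 0.021}, {"jaw": -0.51, "linear": [0.105, 0.02, 0.002], "roll": 0.021}, {"jaw": -0.51, "linear": [0.105, 0.022, 0.002], "roll": 0.021}, {"jaw": -0.51, "linear": [0.105, 0.022, 0.002], "roll": 0.021}])

```text
t: 19.18
tool_pos: [0.5066, 0.1285, 0.0463]
orientation: [1.45, 1.032, -1.474]
force: [-19.3, 7.0, 13.9]
opening: 0.0706
```

```bash
python3 go.py x -2,0,-3 5,0,-3
```

```text
t 19.175 nest pos mm [ 3.4  0.1 -3.7] F nest [-20.5  -0.   13.9] open 70.6
tool axes in nest:
 [[-0.013  1.     0.001]
 [-0.007  0.001 -1.   ]
 [-1.    -0.014  0.007]]
roll 0.0014
-2,0,-3 [-0.0011, -0.009, 0.0002]
5,0,-3 [-0.0012, 0.0027, 0.0002]
```

Call:
apply_moves(series=[{"jaw": -0.55, "linear": [0, -0.004, 0], "roll": 0}, {"jaw": -0.6, "linear": [0, -0.008, 0], "roll": 0}, {"jaw": -0.6, "linear": [-0.03, -0.008, 0], "roll": 0}, {"jaw": -1, "linear": [-0.06, -0.008, 0], "roll": 0}, {"jaw": -1, "linear": [-0.1, -0.008, 0], "roll": 0}, {"jaw": -1, "linear": [-0.1, -0.008, 0], "roll": -0.33}, {"jaw": -1, "linear": [-0.1, -0.008, 0], "roll": -0.66}, {"jaw": -1, "linear": [-0.1, -0.008, 0], "roll": -1}, {"jaw": -1, "linear": [-0.1, -0.008, 0], "roll": -1}])

```text
t: 20.3
tool_pos: [0.504, 0.1303, 0.108]
orientation: [1.072, 1.296, -1.089]
force: [-0.4, -0.1, -0.5]
opening: 0.0929
```

Call:
apply_moves(series=[{"jaw": -1, "linear": [0, 0, 0], "roll": -0.33}, {"jaw": -1, "linear": [0, 0, 0], "roll": -0.66}, {"jaw": -1, "linear": [0, 0, 0], "roll": -1}, {"jaw": -1, "linear": [0, 0, 0], "roll": -1}])

```text
t: 20.8
tool_pos: [0.5044, 0.1303, 0.1089]
orientation: [0.68, 1.47, -0.691]
force: [-0.1, -0.2, 0.6]
opening: 0.0934
```

Call:
apply_moves(series=[{"jaw": -1, "linear": [0, 0, 0], "roll": -0.33}, {"jaw": -1, "linear": [0, 0, 0], "roll": -0.66}, {"jaw": -1, "linear": [0, 0, 0], "roll": -1}, {"jaw": -1, "linear": [0, 0, 0], "roll": -1}, {"jaw": -1, "linear": [0, 0, 0], "roll": -1}])

```text
t: 21.42
tool_pos: [0.5046, 0.1303, 0.1091]
orientation: [0.28, 1.563, -0.286]
force: [-0.0, 0.0, -0.2]
opening: 0.0933
```

```bash
cat > look.py <<'E'
import sys
from h import *
s=read_state(); c=read_camera("wrist"); im=c["pixels"]
N=np.array([.5034,.1296,.05]); B=R.from_euler('z',-.348).as_matrix(); T=R.from_rotvec(s["orientation"]).as_matrix()
def P(n): return fish(c,(T.T@((N+(B@(np.array(n,float).T/1e3)).T)-s["tool_pos"]).T).T)
x0,y0,x1,y1=200,140,330,250; k=6
v=cv2.resize(im[y0:y1,x0:x1],None,fx=k,fy=k,interpolation=cv2.INTER_CUBIC)
def line(pts,col):
    q=(P(pts)-[x0,y0]+.5)*k; cv2.polylines(v,[q.round().astype(int)],True,col,1)
sq=lambda z:[[30*a,30*b,z] for a,b in((1,1),(1,-1),(-1,-1),(-1,1))]
line(sq(20),(0,0,255)); line(sq(0),(0,255,255))
for a,b in((34,17),(34,-17),(17,34),(-17,34)): line([[a+4*np.cos(t),b+4*np.sin(t),28] for t in np.linspace(0,6,20)],(0,255,0))
cv2.imwrite("pics/"+sys.argv[1],v); print(P(sq(20)).round(1).tolist())
E
python3 go.py . 80,15,60; python3 look.py l1.png
```

```text
t 21.425 nest pos mm [ 0.8  1.1 59.1] F nest [-0.   0.  -0.2] open 93.3
tool axes in nest:
 [[-0.01   0.012  1.   ]
 [-0.006  1.    -0.012]
 [-1.    -0.006 -0.01 ]]
roll -0.0239
80,15,60 [-0.0029, 0.0248, 0.1316]
[[296.2, 246.3], [217.0, 247.0], [212.7, 168.6], [298.0, 167.6]]
```

View pics/l1.png

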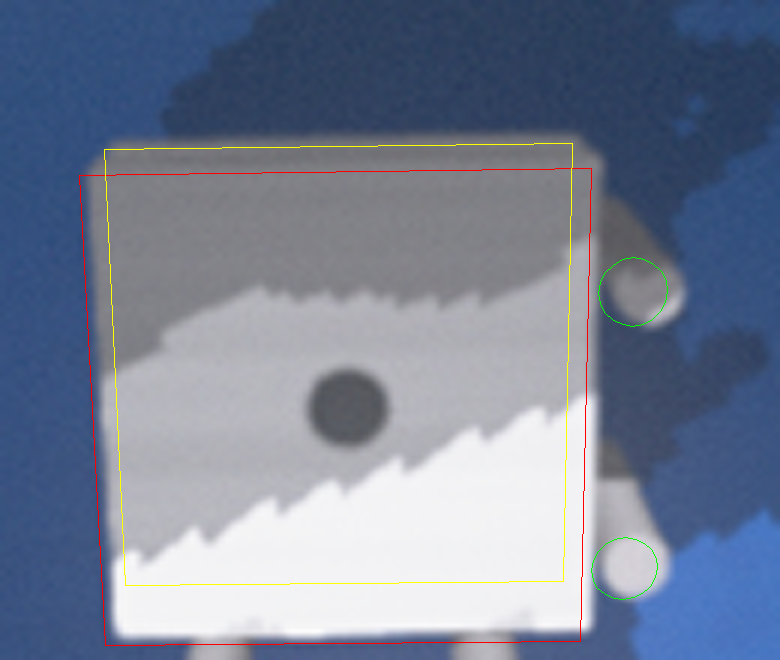

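The stack is flush in both axes: top corners within about 1 mm of the square's outline, side faces even, touching both y pins, with the x pins just visible under the front edge. Now over the post.

Call:
apply_moves(series=[{"jaw": -0.2, "linear": [-0.005, 0.026, 0.04], "roll": -0.024}, {"jaw": -0.2, "linear": [-0.005, 0.026, 0.09], "roll": -0.024}, {"jaw": -0.2, "linear": [-0.005, 0.026, 0.132], "roll": -0.024}, {"jaw": -0.2, "linear": [-0.005, 0.026, 0.132], "roll": -0.024}, {"jaw": -0.2, "linear": [-0.005, 0.026, 0.132], "roll": -0.024}])

```text
t: 22.1
tool_pos: [0.5835, 0.1173, 0.1108]
orientation: [0.271, 1.566, -0.277]
force: [-0.8, 0.2, 0.4]
opening: 0.0562
```

```bash
python3 go.py . 80,16,5; python3 - <<'E'
from h import *
c=read_camera("wrist"); im=c["pixels"]
h=cv2.cvtColor(im,cv2.COLOR_BGR2HSV); m=((h[...,0]<8)|(h[...,0]>172))&(h[...,1]>150)&(h[...,2]>60)
n,l,st,ce=cv2.connectedComponentsWithStats(m.astype(np.uint8)); print(st[1:][st[1:,4]>20],ce[1:][st[1:,4]>20])
print(fish(c,[[.018,0,0],[-.0+.014,0,0],[.055,0,0]]))
E
```

```text
t 22.1 nest pos mm [79.5 15.7 60.8] F nest [-0.8 -0.   0.4] open 56.2
tool axes in nest:
 [[-0.011  0.     1.   ]
 [-0.006  1.    -0.   ]
 [-1.    -0.006 -0.011]]
roll -0.0008
80,16,5 [0.093, 0.001, 0.0019]
[[244 192  27  42 808]] [[257.03589109 213.93440594]]
[[257.07533304 219.51303236]
 [257.05660336 221.61679478]
 [257.22034166 203.33865114]]
```

Call:
apply_moves(series=[{"jaw": -0.2, "linear": [0.03, 0.001, 0.001], "roll": 0}, {"jaw": -0.2, "linear": [0.06, 0.001, 0.001], "roll": 0}, {"jaw": -0.2, "linear": [0.08, 0.001, 0.001], "roll": 0}, {"jaw": -0.2, "linear": [0.093, 0.001, 0.001], "roll": 0}, {"jaw": -0.2, "linear": [0.093, 0.001, 0.001], "roll": 0}, {"jaw": 1, "linear": [0.093, 0.001, 0.001], "roll": 0}, {"jaw": 1, "linear": [0.093, 0.001, 0.001], "roll": 0}, {"jaw": 1, "linear": [0.093, 0.001, 0.001], "roll": 0}, {"jaw": 1, "linear": [0.093, 0.001, 0.001], "roll": 0}, {"jaw": 1, "linear": [0.093, 0.001, 0.001], "roll": 0}, {"jaw": 1, "linear": [0.093, 0.001, 0.001], "roll": 0}, {"jaw": 1, "linear": [0.093, 0.001, 0.001], "roll": 0}], force=25)

```text
t: 23.65
tool_pos: [0.5835, 0.1174, 0.0553]
orientation: [0.27, 1.565, -0.277]
force: [-0.7, -3.1, 2.8]
opening: 0.0164
```

```bash
python3 go.py . 80,46,5
```

```text
t 23.65 nest pos mm [79.5 15.9  5.3] F nest [ 0.4 -3.1  2.8] open 16.4
tool axes in nest:
 [[-0.011 -0.     1.   ]
 [-0.006  1.     0.   ]
 [-1.    -0.006 -0.011]]
roll 0.0004
80,46,5 [0.0002, 0.0502, 0.0009]
```

Call:
apply_moves(series=[{"jaw": 1, "linear": [0, 0, 0], "roll": 0}, {"jaw": 1, "linear": [0, 0.005, 0.001], "roll": 0}, {"jaw": 1, "linear": [0, 0.01, 0.001], "roll": 0}, {"jaw": 1, "linear": [0, 0.015, 0.001], "roll": 0}, {"jaw": 1, "linear": [0, 0.02, 0.001], "roll": 0}, {"jaw": 1, "linear": [0, 0.025, 0.001], "roll": 0}, {"jaw": 1, "linear": [0, 0.03, 0.001], "roll": 0}, {"jaw": 1, "linear": [0, 0.035, 0.001], "roll": 0}, {"jaw": 1, "linear": [0, 0.04, 0.001], "roll": 0}, {"jaw": 1, "linear": [0, 0.04, 0.001], "roll": 0}])

```text
t: 24.9
tool_pos: [0.592, 0.1395, 0.0553]
orientation: [0.269, 1.566, -0.277]
force: [-4.8, -6.1, 5.7]
opening: 0.0162
```

```bash
python3 go.py . 80,46,5; python3 - <<'E'
from h import *
c=save("top","t4.png",(165,150,255,240),7)
im=c["pixels"];h=cv2.cvtColor(im,cv2.COLOR_BGR2HSV); m=((h[...,0]<8)|(h[...,0]>172))&(h[...,1]>150)&(h[...,2]>60)
n,l,st,ce=cv2.connectedComponentsWithStats(m.astype(np.uint8)); print(st[1:],ce[1:])
E
```

```text
t 24.9 nest pos mm [79.9 39.6  5.3] F nest [-2.5 -7.3  5.7] open 16.2
tool axes in nest:
 [[-0.011 -0.     1.   ]
 [-0.007  1.     0.   ]
 [-1.    -0.007 -0.011]]
roll 0.0006
80,46,5 [0.0004, 0.0107, 0.0002]
[[435  81   6   5  25]
 [101 160   3   3   7]] [[437.44        82.92      ]
 [101.71428571 161.        ]]
```

View pics/t4.png

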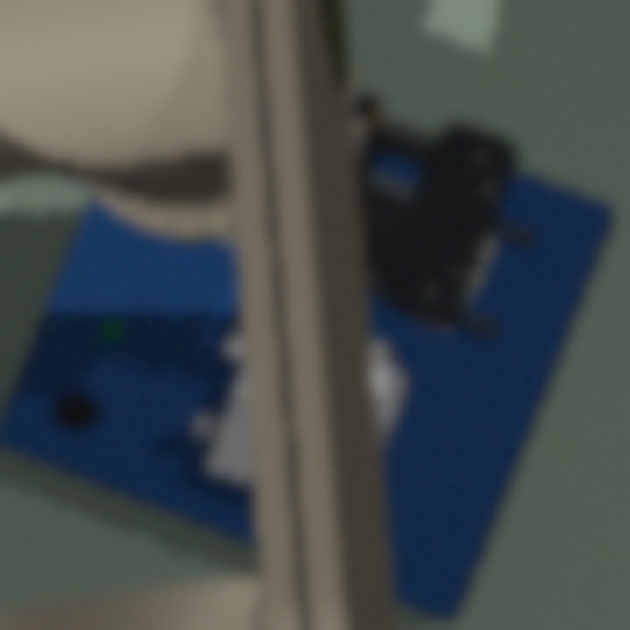

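Call:
apply_moves(series=[{"jaw": 1, "linear": [0, 0.004, 0], "roll": 0}, {"jaw": 1, "linear": [0, 0.008, 0], "roll": 0}, {"jaw": 1, "linear": [0, 0.0107, 0], "roll": 0}, {"jaw": 1, "linear": [0, 0.0107, 0], "roll": 0}, {"jaw": 1, "linear": [0, 0.0107, 0], "roll": 0}, {"jaw": 1, "linear": [0, 0.0107, 0], "roll": 0}, {"jaw": 1, "linear": [0, 0.0107, 0], "roll": 0}])

```text
t: 25.82
tool_pos: [0.5939, 0.1447, 0.0553]
orientation: [0.268, 1.567, -0.279]
force: [-4.3, -7.1, 6.2]
opening: 0.0165
```

```bash
python3 go.py . 80,46,5; python3 - <<'E'
from h import *
a=save("wrist","w7.png")["pixels"][90:330,110:410]; b=save("scene","s2.png")["pixels"][170:250,255:365]
a=cv2.resize(a,(600,480)) ; b=cv2.resize(b,(600,436),interpolation=cv2.INTER_CUBIC)
a=cv2.resize(a,(400,320)); b=cv2.resize(b,(400,290),interpolation=cv2.INTER_AREA)
a=cv2.resize(read_camera("wrist")["pixels"][90:330,110:410],(400,320)); 
v=np.zeros((320,800,3),np.uint8); v[:320,:400]=a; v[:290,400:]=b; cv2.imwrite("pics/f.png",v)
E
```

```text
t 25.825 nest pos mm [79.9 45.1  5.3] F nest [-1.6 -8.2  6.2] open 16.5
tool axes in nest:
 [[-0.012 -0.     1.   ]
 [-0.009  1.     0.   ]
 [-1.    -0.009 -0.012]]
roll 0.0
80,46,5 [0.0005, 0.0015, 0.0001]
```

View pics/f.png

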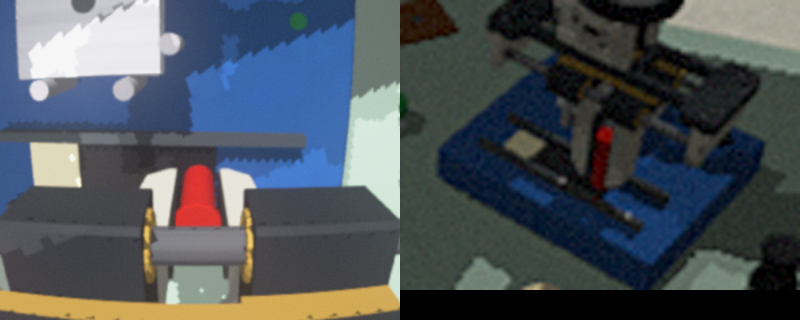

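```bash
python3 - <<'E'
from h import *
from scipy.optimize import least_squares
s=read_state(); c=read_camera("wrist"); N=np.array([.5034,.1296,.05]); B=R.from_euler('z',-.348).as_matrix(); T=R.from_rotvec(s["orientation"]).as_matrix()
P=lambda n: fish(c,(T.T@((N+(B@(np.array(n,float).reshape(-1,3).T/1e3)).T)-s["tool_pos"]).T).T)
im=c["pixels"].astype(int)
for v in (201,206,211):
    row=im[v,125:185]; pale=(row[:,2]>row[:,0]+8)&(row[:,2]>120); u=np.where(pale)[0]+125
    if len(u):
        e=[least_squares(lambda q:(P([q[0],q[1],-9 if k==0 else -7])[0]-[w,v]),[80,0]).x.round(1) for k,w in enumerate((u[0]-.5,u[-1]+.5))]
        print(v,u[0],u[-1],e)
print(s["force"].round(1),s["opening"],s["dq"].round(3))
E
```

```text
201 133 168 [array([ 66.7, -38.9]), array([ 65.8, -12. ])]
206 134 168 [array([ 70.2, -38.5]), array([ 69.2, -12.3])]
211 134 169 [array([ 73.7, -39. ]), array([ 72.6, -11.9])]
[-5.  -6.5  5.4] 0.01637288635454371 [ 0.002  0.     0.    -0.001 -0.001  0.001]
```

Three estimates of travel: TCP 29 mm, window bared 27 mm, spring force about 8 N. I'll nudge +1 mm for margin, dwell, then hand in.

Call:
apply_moves(series=[{"jaw": 1, "linear": [0, 0.002, 0], "roll": 0}, {"jaw": 1, "linear": [0, 0.003, 0], "roll": 0}, {"jaw": 1, "linear": [0, 0.003, 0], "roll": 0}, {"jaw": 1, "linear": [0, 0.003, 0], "roll": 0}, {"jaw": 1, "linear": [0, 0.003, 0], "roll": 0}, {"jaw": 1, "linear": [0, 0.003, 0], "roll": 0}, {"jaw": 1, "linear": [0, 0.003, 0], "roll": 0}, {"jaw": 1, "linear": [0, 0.003, 0], "roll": 0}])

```text
t: 27.02
tool_pos: [0.5942, 0.1456, 0.0553]
orientation: [0.267, 1.567, -0.28]
force: [-4.0, -8.3, 6.0]
opening: 0.0166
```

```bash
python3 go.py .; python3 -c "
from plant import *
close_job()"
```

```text
t 27.025 nest pos mm [79.9 46.   5.3] F nest [-0.9 -9.2  6. ] open 16.6
tool axes in nest:
 [[-0.012  0.     1.   ]
 [-0.01   1.    -0.   ]
 [-1.    -0.01  -0.012]]
roll -0.0004
the job is handed in; nothing more can be done
```

I tapped the five blanks against both pairs of pins, two pushes in y and two in x. I then gripped the red post and slid the shutter to about half open. I handed the job in at t ≈ 27 s, still holding it; no verdict was reported.

- **Stack:** the last close overlay, taken before the shutter move, had the top plate within about 1 mm of its place. The plates' side faces were even, and I saw nothing out of line in the last picture.
- **Shutter:** the estimates of travel differ slightly but all lie within 25–35 mm:
  - Tool travel gave about 30 mm.
  - The bared window measured about 27 mm, before a last 1 mm nudge.
  - The force along the slide was about 9 N, against about 8 N expected at half.
- **Grip opening:** it read 16.6 mm on a 14 mm post. I did not explain that difference, but the grip held steady.
- **Bystanders:** the arm stayed well clear of them. I did not measure their positions again at the end.

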